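Release a ratchet bottle clamp and put the bottle in the tray

TASK

The amber bottle is locked in the ratchet clamp. Gently press down the knurled screw on the tail of the pawl, with no more than 20 N, so that the pawl lifts off the ratchet wheel, and hold it there while the sprung jaw runs all the way back; only then take the bottle out and stand it upright in the free part of the white tray, set down and not dropped, leaving the other things where they are.

Things in the scene. Friction and masses are not known exactly. Their poses are not given: they have to be found in the camera images.
- clamp: Ratchet bottle clamp, fixed to the bench. Origin under its grey base plate (12 mm thick, x -95 to +70, y -100 to +100 mm). x points away from the robot, y left, z up at yaw 0 (yaw varies +-0.25). The bottle stands on the base at x +20, y -20 mm, jaws on its -y and +y sides up to 72 mm high; +x and -x sides are free. More than 20 N from the robot on any part of the clamp damages it.
- wheel_centre (a point): Centre of the steel ratchet wheel, on the robot's side of the clamp (clamp x -69, y +30, height 52 mm): 72 mm across, 12 sawteeth, axis along the clamp's x. It is geared to the sliding jaw.
- pawl_pivot (a point): Pivot of the pawl, a fixed point of the clamp (clamp x -69, y -12.2, height 82 mm); axes as the clamp's. The pawl is a dark rocker bar along y, 10 mm wide, cranked, its tail lower than its nose end. Its sprung nose, 40 mm to +y, sits in the wheel's teeth; its tail, to -y, carries a screw. Pressing the tail lifts the nose; let go, it springs back and catches the next tooth it meets.
- screw_axis (a point): Point fixed to the clamp on the upright axis of the steel screw in the pawl's tail (45 mm to -y of the pivot, 82 mm high). Knurled head 18 mm across, 6 mm thick; its flat top is 2 to 23 mm above this point at rest, different each time, not measured: find it by touch. Moving starts at 3 N, 8 to 12 N slide it off the loaded tooth; nose clear after 7 to 8.5 mm, 6 N holds it; solid stop at 10 mm.
- jaw (a joint): Travel of the sliding jaw along the clamp's +y, m: about 0 while clamped, 0.036 when fully back. While the pawl is held clear the jaw is driven back by its own spring, damped, in about 2 to 4 s; it cannot be pushed back with the pawl engaged.
- bottle_centre (a point): Centre, half-way up, of the amber glass bottle with white screw cap, 114 mm tall, 0.2 to 0.4 kg. Body 57 mm in diameter up to 76 mm, above that a shoulder and cap, 38 mm in diameter, which may be gripped. z is the bottle's upright axis.
- tray: White plastic tray, 120 x 220 mm, rim 22 mm high, wall and floor 4 mm thick, fixed to the bench. Origin: centre of its underside, x along its short side, y along its long side. Another bottle stands in its -y part, at about y -65 mm; the +y half (from y 0 to +100 mm) is free.
- other_bottle: Clear bottle with a blue screw cap and white label, 56 mm in diameter, 105 mm tall, loose in the tray; origin at the centre of its underside. To be left alone.
- marker: Blue marker pen, 12 x 125 mm, lying loose between clamp and tray; origin at its underside. To be left alone.
- timer: White lab timer 62 x 62 x 20 mm, loose, behind; to be left alone.
- rack: Pale blue tube rack 38 x 110 x 38 mm, loose, at the left; to be left alone.
Mind the look-alikes: they are no part of the job. Leave any yellow look-alike of the part that bears bottle_centre alone.

How it is judged:
On the way, in this order (a step that is already met when the one before it is completed fails the run):
1. the pawl is lifted and the jaw has started back, the bottle still standing in the clamp (value of joint jaw above 0.006 m and distance of bottle_centre from where it was at the start of the episode below 0.02 m).
2. the jaw is all the way back, the bottle still standing in the clamp (value of joint jaw above 0.033 m and distance of bottle_centre from where it was at the start of the episode below 0.02 m), for 0.2 s.
At the end, for the whole second after the job is handed in: The jaw is still back (at least 30 of its 36 mm); the amber bottle stands on the tray's floor inside the rim, upright within 0.1 rad, in the part not taken by the other bottle, released and at rest (value of joint jaw above 0.03 m and x of bottle_centre in the frame of tray between -0.034 and 0.034 m and y of bottle_centre in the frame of tray between -0.02 and 0.084 m and z of bottle_centre in the frame of tray between 0.056 and 0.066 m and angle between bottle_centre's own z axis and vertical below 0.1 rad and linear speed of bottle below 0.02 m/s); the robot touches nothing.
It fails at once if the robot pressed on the clamp with more than 20 N (contact force between any of the fingers, the arm and clamp above 20 N).
It fails at once if the bottle was pulled up before the jaw was back (value of joint jaw below 0.03 m and z of bottle_centre in the frame of clamp above 0.085 m).
It fails at once if the bottle was tipped over (angle between bottle_centre's own z axis and vertical above 0.5 rad).
It fails at once if the bottle was dropped into the tray (horizontal distance between bottle_centre and tray below 0.12 m and z of bottle_centre in the frame of tray below 0.075 m and linear speed of bottle above 0.5 m/s).
It fails at once if another thing was disturbed (distance of other_bottle from where it was at the start of the episode above 0.025 m or angle between other_bottle's own z axis and vertical above 0.4 rad or distance of any of marker, timer, rack from where it was at the start of the episode above 0.03 m).
It also fails if it takes over 64 s, if anything falls off the work surface, if the arm or the gripper's body presses on something with over 40 N, if the wrist force passes 120 N, or if a joint passes its speed limit or range.

ROBOT

A 6-joint arm with a two-finger parallel gripper is mounted at the origin on a cart in front of the work surface, level with it; the furniture and walls round the work are solid. World frame = base frame: x ahead of the robot, y to its left, z up, the work surface at z = 0. Lengths are in m, angles in rad, forces in N, time in s.
With the tool pointing down it reaches from about 0.375 to 0.9 m from the base axis. Payload 3.1 kg.
Tool frame: the origin (TCP) lies where the fingers leave the gripper's body, on its centre line; the fingertips stand 70 mm ahead of it and the grasp point (between the pads) lies 51 mm ahead of it; z points along the fingers, y is the line along which they close (so a half turn about z gives the same grasp; the last joint's range is limited). The gripper opens to 87 mm and grips with 3 to 60 N. Pads are 19 mm wide; open, the fingers measure 117 mm over their backs; the gripper's body (75 mm by 190 mm) begins 51 mm behind the grasp point.
Start: joints at [0.993, 0.527, 1.433, -0, 1.181, -0.178], TCP at [0.243, 0.576, 0.292] pointing down, gripper open.
Joint ranges: [-3.08, 3.08], [-0.75, 2.2], [0.22, 2.44], [-1.43, 4.57], [0, 2.65], [-2.85, 2.85]. Speed limits (rad/s): [2.79, 2.79, 3.14, 3.14, 3.14, 3.14].

INTERFACE

Orientations are given as a unit quaternion [x, y, z, w].
In Python, from rig import robot gives the robot as it stands.
- The arm moves only by the tool send_rows, never from a script. Its argument "deltas" is text: rows parted by semicolons, each of 7 numbers parted by spaces: the shift along the tool's x, y, z in mm, then the turn, a rotation vector about the tool's x, y, z in degrees, then the opening, from 0 (shut) to 1 (fully open). A call has 1 to 10 rows; each row shifts and turns the commanded pose from where the row before left it, along the tool's axes as they then stand; what a row does not reach is not made up. A row lasts 1/8 s, in which the tool goes at most 62.5 mm and 10.7 degrees, less where a joint would pass 70% of its speed; a pose out of reach is approached as far as the arm can. A call is refused whole if a number of a shift passes 62.5 or a number of a turn 10.7, either way. A call with a gripper value outside its range is refused whole. The fingers move at their own pace and stop on an object; "newtons" is the grip in N (left out, the last holds). Time passes only in rows, so rows that do not move let the fingers close. It gives the time, the measured TCP pose, the force, the opening and the grip force at its end, in the units of the state.
- robot.get_obs(): the state, without advancing time (a new reading comes with each control period).
- robot.camera(name): name is "scene" or "top" or "wrist"; returns a dict with "image" (384x512x3 uint8, red, green, blue), "depth" (384x512 float32, m along the optical axis (not along the pixel's ray), 0 where there is no reading), "fovy" (degrees; the focal length in pixels is half the picture's height over the tangent of half this angle, whatever the lens; pixels are square), "cx", "cy" (the principal point, pixels), "k1" (the pictures are not rectified: a ray, as slopes to the right and down, at radius r is drawn at 1 + k1 r^2 times it, then the intrinsics apply), "rvec" (rotation vector, rad) and "tvec" (3), from world to camera coordinates, as OpenCV has them. Camera axes: x right, y down, z forward; pixel columns grow to the right and rows downward; lengths in m; the calibration is good to about 2 mm. A picture is of the moment at which its call begins.
- robot.hand_in(): hands the job in; it is judged then, once.
Trained networks look in the newest picture that a camera, given by its name, has taken for a name from the list of things; names that differ only in an ending like _2 or _b are one class to them, and where a whole thing is asked for, a point or a joint stands for the part that bears it (a point fixed in the world has none). Each returns a list of dicts, best first, with "p" (0 to 1); they miss things now and then, are a little off and sometimes report something else, mostly with a low value. They report only what shows in the picture. A call takes as long as a camera call. They do not tell look-alikes from the thing itself.
- robot.find_in(camera, thing): "box" ([left, top, right, bottom] in pixels, round what is visible of it).
- robot.cut_out(camera, thing): "region" (384x512 bool, what is visible of it) and "box" ([left, top, right, bottom] in pixels, round what is visible of it).
The state is a dict: "time": time; "q": joint angles; "joint_velocities": joint speeds; "joint_torque": joint torques, N m; "position": TCP position; "tool_rot": TCP orientation; "ft_force": force on the tool from outside, world axes, zero at the start; "moment": the same for the moment, N m; "grip_width": finger opening in m; "grip_force": force on a finger pad.
Only numpy, scipy, OpenCV 4.12 (cv2) and the standard library are available. Lean on these libraries where they do the work, as an engineer would, in place of code of your own. Each camera call takes 0.05 s, during which the arm holds its last target. There are 200 camera calls.

## Working session

There is one attempt and no reset: what is moved stays moved. The work goes in short steps, Python scripts to look and compute and a tool call to move; the robot and the scene stay as the last step left them, time stands still between calls to the robot, and variables do not carry over. Pictures are saved under pics/ and viewed, at most 10 in all, crops included, and the job is handed in when it is done.

Besides the shell and the picture viewer there is one more tool, called after ">>>" as name(argument=value, ...) on one line, values as JSON. send_rows: Moves the arm, as the interface text tells. Its arguments: {"type":"object","properties":{"deltas":{"type":"string"},"newtons":{"type":"number"}},"required":["deltas"]}

```bash
mkdir -p pics; ls
cat > h.py <<'E'
import numpy as np, cv2
from rig import robot
from scipy.spatial.transform import Rotation as R
def K(c):
    f=c["image"].shape[0]/2/np.tan(np.radians(c["fovy"])/2)
    return np.array([[f,0,c["cx"]],[0,f,c["cy"]],[0,0,1.]])
def dist(c): return np.array([c["k1"],0,0,0,0.])
def cloud(c):
    "world xyz for each pixel"
    h,w=c["depth"].shape
    uv=np.stack(np.meshgrid(np.arange(w),np.arange(h)),-1).reshape(-1,1,2).astype(float)
    s=cv2.undistortPoints(uv,K(c),dist(c)).reshape(-1,2)
    z=c["depth"].reshape(-1,1)
    p=np.hstack([s*z,z])
    Rm=R.from_rotvec(np.ravel(c["rvec"])).as_matrix()
    P=(p-np.ravel(c["tvec"]))@Rm
    P[z[:,0]<=0]=np.nan
    return P.reshape(h,w,3)
def proj(c,P):
    return cv2.projectPoints(np.array(P,float).reshape(-1,1,3),np.ravel(c["rvec"]),np.ravel(c["tvec"]),K(c),dist(c))[0].reshape(-1,2)
def save(n,im): cv2.imwrite("pics/"+n,np.ascontiguousarray(im[...,::-1]))
E
python3 - <<'E'
from h import *
import pickle
o=robot.get_obs(); print(o)
cs={n:robot.camera(n) for n in("scene","top")}
pickle.dump(cs,open("c0.pkl","wb"))
for n in cs:
    P=cloud(cs[n])
    for t in["bottle_centre","clamp","tray","other_bottle","marker","timer","rack","jaw","pawl_pivot","wheel_centre","screw_axis"]:
        for d in robot.cut_out(n,t)[:3]:
            q=P[d["region"]]; print(n,t,round(d["p"],2),d["box"],np.nanmedian(q,0).round(3),np.nanpercentile(q,98,axis=0).round(3))
save("a.png",np.vstack([np.hstack([cs["scene"]["image"]])]))
save("b.png",cs["top"]["image"])
E
```

```text
pics
{'time': 0.0, 'q': array([ 9.92493106e-01,  5.28424890e-01,  1.43390293e+00, -2.37619722e-05,
        1.18140001e+00, -1.78501655e-01]), 'joint_velocities': array([ 0.00052179,  0.0001085 ,  0.00037071,  0.00020609, -0.00020018,
        0.00088915]), 'joint_torque': array([-6.28176508e-05, -4.40054119e+01, -1.76591939e+01,  6.32535364e-02,
        5.83494070e-02, -1.85092749e-04]), 'position': array([0.24292451, 0.57522041, 0.29129664]), 'tool_rot': array([ 1.98567545e-01,  9.80086624e-01, -9.96124514e-04, -3.84197583e-04]), 'ft_force': array([-0.39275824,  0.36102848,  0.09235178]), 'moment': array([-0.00281218,  0.03144731, -0.01893398]), 'grip_force': 0.0, 'grip_width': 0.08692136233195136}
scene bottle_centre 0.88 [254.6, 116.1, 272.7, 147.9] [ 0.65  -0.118  0.072] [ 0.677 -0.105  0.115]
scene bottle_centre 0.54 [293.3, 109.2, 309.6, 140.3] [ 0.541 -0.163  0.093] [ 0.582 -0.147  0.128]
scene bottle_centre 0.45 [290.8, 193.0, 334.3, 206.8] [0.45  0.043 0.008] [0.507 0.047 0.013]
scene clamp 0.77 [274.8, 120.6, 334.3, 180.8] [ 0.502 -0.112  0.027] [ 0.588 -0.055  0.093]
scene 
[... 1545 characters left out ...]
.1, 225.3, 155.2, 236.6] [0.501 0.455 0.034] [0.519 0.525 0.039]
top rack 0.71 [325.1, 198.0, 401.2, 261.1] [ 0.501 -0.13   0.021] [ 0.59  -0.056  0.093]
top jaw 0.97 [345.3, 198.0, 374.6, 247.2] [ 0.534 -0.119  0.052] [ 0.579 -0.107  0.073]
top jaw 0.3 [191.6, 174.3, 280.8, 230.2] [0.57  0.202 0.003] [0.641 0.295 0.022]
top pawl_pivot 0.72 [325.1, 199.0, 402.4, 260.1] [ 0.502 -0.134  0.017] [ 0.59  -0.056  0.093]
top wheel_centre 0.79 [324.7, 201.5, 402.6, 260.6] [ 0.5   -0.128  0.022] [ 0.588 -0.056  0.093]
top wheel_centre 0.56 [278.3, 128.3, 302.9, 152.4] [0.754 0.05  0.016] [0.784 0.079 0.021]
top screw_axis 0.83 [323.9, 196.5, 403.5, 260.1] [ 0.5   -0.13   0.023] [ 0.588 -0.056  0.093]
```

Run:
```python
from h import *
import pickle
cs=pickle.load(open("c0.pkl","rb"))
a=cs["scene"]["image"][90:280,190:350];b=cs["top"]["image"][100:290,180:420]
save("m.png",np.hstack([cv2.resize(a,None,fx=2,fy=2,interpolation=2),cv2.resize(b,None,fx=2,fy=2,interpolation=2)]))
c=cs["top"];P=cloud(c)
reg=P[190:270,320:410].reshape(-1,3)
base=reg[(abs(reg[:,2]-.012)<.004)]
r=cv2.minAreaRect((base[:,:2]*1000).astype(np.float32)); print("base",len(base),r)
for nm,c in cs.items():
    P=cloud(c).reshape(-1,3)
    s=P[(abs(P[:,0]-.542)<.045)&(abs(P[:,1]+.165)<.045)]
    cap=s[s[:,2]>.118]; 
    print(nm,"cap",len(cap),cap.mean(0),cap.max(0),cap.min(0),(cap.max(0)+cap.min(0))/2)
    t=P[(abs(P[:,0]-.575)<.12)&(abs(P[:,1]-.2)<.16)]
    rim=t[(t[:,2]>.018)&(t[:,2]<.027)]
    print("rim",len(rim),cv2.minAreaRect((rim[:,:2]*1000).astype(np.float32)))
    ob=t[t[:,2]>.1]; print("ob",(ob.max(0)+ob.min(0))/2)
```

```text
base 1689 ((510.34991455078125, -152.43310546875), (197.14910888671875, 164.81784057617188), 89.55651092529297)
scene cap 101 [ 0.54393227 -0.17262904  0.12526011] [ 0.56224336 -0.15471095  0.12938318] [ 0.52624222 -0.19728087  0.11841273] [ 0.54424279 -0.17599591  0.12389795]
rim 338 ((575.3527221679688, 178.2620086669922), (120.51787567138672, 238.06500244140625), 10.255501747131348)
ob [0.59172908 0.12481249 0.10625444]
top cap 206 [ 0.54263497 -0.17259797  0.12392738] [ 0.56089643 -0.15400491  0.12849907] [ 0.52458005 -0.1928152   0.11849312] [ 0.54273824 -0.17341006  0.1234961 ]
rim 339 ((576.63134765625, 174.35623168945312), (119.92604064941406, 247.5183868408203), 10.288921356201172)
ob [0.59207521 0.12442412 0.10811677]
```

View pics/m.png

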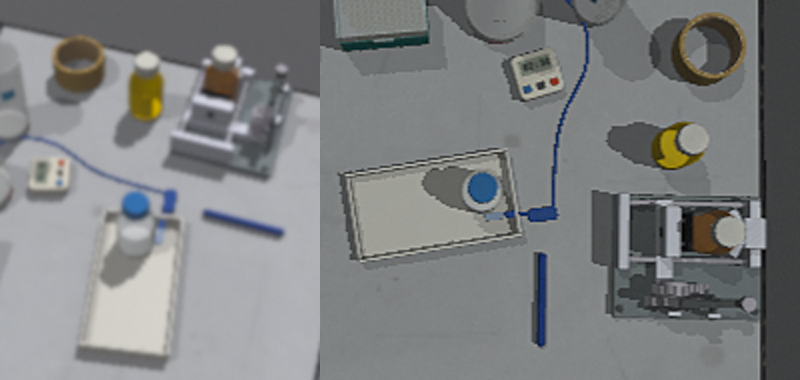

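Candidates: brown bottle in the clamp (scene 300,125; top 379,217), yellow bottle behind (scene 263,132; top 360,173). I choose the brown one between the jaws; the yellow is the look-alike. Clamp base fit gives the origin ≈ (0.523, -0.152), yaw ≈ 0, and the predicted bottle spot agrees with the cap. I'll move over it with the fingers shut and take a close view.

>>> send_rows(deltas="0 0 0 0 0 9.6 0; 0 0 0 0 0 9.6 0; 0 0 0 0 0 9.6 0; 0 0 0 0 0 9.6 0; 0 0 0 0 0 9.6 0; 0 0 0 0 0 9.6 0; 0 0 0 0 0 9.6 0; 0 55 0 0 0 0 0; 0 55 0 0 0 0 0; 0 50 0 0 0 0 0")

```text
time: 2.45
position: [0.4049, 0.5754, 0.2923]
tool_rot: [0.708, 0.706, 0.0, -0.0]
ft_force: [-0.3, 1.0, 0.2]
grip_width: 0.0016
grip_force: 0.0
```

>>> send_rows(deltas="-60 0 0 0 0 0 0; -60 0 0 0 0 0 0; -60 0 0 0 0 0 0; -60 0 0 0 0 0 0; -60 0 0 0 0 0 0; -60 0 0 0 0 0 0; -60 0 0 0 0 0 0; -60 0 0 0 0 0 0; -60 0 0 0 0 0 0; -60 0 0 0 0 0 0")

```text
time: 3.7
position: [0.4022, -0.0265, 0.2927]
tool_rot: [0.708, 0.706, 0.0, 0.001]
ft_force: [0.4, 0.8, 0.2]
grip_width: 0.0003
grip_force: 0.0
```

>>> send_rows(deltas="-60 0 0 0 0 0 0; -60 0 0 0 0 0 0; 0 0 0 0 0 0 0; 0 0 0 0 0 0 0")

```text
time: 4.2
position: [0.4014, -0.1443, 0.2921]
tool_rot: [0.708, 0.706, 0.0, -0.001]
ft_force: [-0.0, -0.6, -0.3]
grip_width: 0.0004
grip_force: 0.0
```

Run:
```python
from h import *
import pickle
o=robot.get_obs(); print(o["time"],o["position"],R.from_quat(o["tool_rot"]).as_matrix().round(4),o["ft_force"],o["q"])
c=robot.camera("wrist"); pickle.dump(c,open("w0.pkl","wb"))
for O,y in(((.5228,-.1524),-.0077),):
    Q=R.from_euler("z",y)
    p=[Q.apply(v)+[*O,0] for v in([-69,-57.2,84],[-69,-57.2,105],[-69,-12.2,82],[-69,30,52],[20,-20,126])for v in[np.array(v)/1000]]
    print(proj(c,p))
save("w0.png",cv2.resize(c["image"],None,fx=1.5,fy=1.5))
P=cloud(c)
b=P[(abs(P[...,2]-.012)<.003)&(P[...,0]<.62)&(P[...,1]<-.03)]; print(len(b),cv2.minAreaRect((b[:,:2]*1000).astype(np.float32)))
# tray
cs=pickle.load(open("c0.pkl","rb"))
for c in cs.values():
    P=cloud(c).reshape(-1,3);t=P[(abs(P[:,0]-.575)<.12)&(abs(P[:,1]-.2)<.16)]
    rim=t[(t[:,2]>.018)&(t[:,2]<.027)]
    v=R.from_euler("z",-10.27,degrees=True).apply(rim)
    print("tray-rot",[np.percentile(v[:,i],[0,1,5,50,95,99,100]).round(4) for i in(0,1)])
```

```text
4.2 [ 0.4014189  -0.14425806  0.29213166] [[ 3.0e-03  1.0e+00 -8.0e-04]
 [ 1.0e+00 -3.0e-03  1.1e-03]
 [ 1.1e-03 -8.0e-04 -1.0e+00]] [-0.01046223 -0.59679794 -0.25820596] [-6.08507909e-01  2.61509036e-01  1.90533264e+00  5.35813186e-04
  9.76001408e-01 -6.05768832e-01]
[[299.72513309 232.4217307 ]
 [302.63772603 240.26536094]
 [301.40555965 195.201627  ]
 [299.09593981 154.50674026]
 [395.58994266 215.42304834]]
6795 ((422.90911865234375, -170.03717041015625), (354.0598449707031, 731.3041381835938), 52.11371994018555)
tray-rot [array([0.5376, 0.5377, 0.5383, 0.5993, 0.6568, 0.6575, 0.6582]), array([-0.0462, -0.0272, -0.0246,  0.1057,  0.1906,  0.1911,  0.1919])]
tray-rot [array([0.5385, 0.5387, 0.5393, 0.6002, 0.6576, 0.6582, 0.6585]), array([-0.055 , -0.0272, -0.0261,  0.0853,  0.1912,  0.1923,  0.1925])]
```

View pics/w0.png

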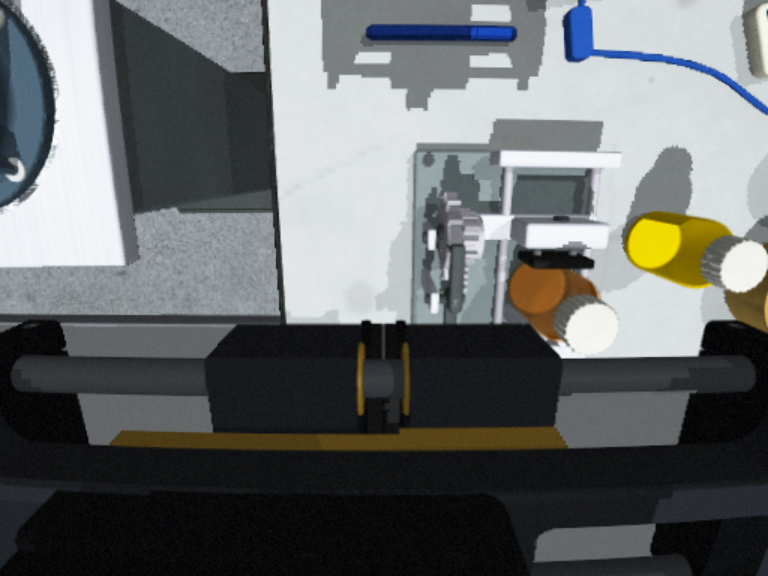

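The wrist view shows the amber bottle with white cap at (585,325) between the jaws, the yellow look-alike at (665,240), the wheel at (455,230) and the pawl bar running down at (455,280). The screw is hidden behind the gripper. The predicted clamp points agree, so I check the screw head in the overhead clouds.

Run:
```python
from h import *
import pickle
cs=pickle.load(open("c0.pkl","rb"))
for n,c in cs.items():
    P=cloud(c).reshape(-1,3)
    s=P[(abs(P[:,0]-.4535)<.02)&(abs(P[:,1]+.209)<.022)&(P[:,2]>.06)]
    print(n,len(s)); print(s[np.argsort(-s[:,2])][:40:2].round(4))
    a=c["image"]; u,v=proj(c,[.4535,-.209,.095])[0]; print(u,v)
    u,v=int(u),int(v); save(n+"s.png",cv2.resize(a[v-25:v+25,u-25:u+25],None,fx=8,fy=8,interpolation=0))
save("s.png",np.hstack([cv2.imread("pics/scenes.png"),cv2.imread("pics/tops.png")])[...,::-1])
```

```text
scene 41
[[ 0.4544 -0.203   0.0905]
 [ 0.4483 -0.2063  0.0894]
 [ 0.4514 -0.2071  0.0877]
 [ 0.4584 -0.2097  0.0875]
 [ 0.4624 -0.2135  0.0871]
 [ 0.4554 -0.2115  0.0868]
 [ 0.4607 -0.2057  0.0861]
 [ 0.454  -0.2225  0.0859]
 [ 0.4507 -0.2048  0.0856]
 [ 0.4476 -0.2066  0.0849]
 [ 0.4462 -0.2169  0.0846]
 [ 0.4577 -0.2088  0.0841]
 [ 0.4538 -0.2067  0.0829]
 [ 0.4544 -0.1959  0.0795]
 [ 0.4497 -0.1896  0.078 ]
 [ 0.4562 -0.2064  0.0779]
 [ 0.4514 -0.1991  0.0774]
 [ 0.4585 -0.2021  0.0768]
 [ 0.447  -0.2112  0.0763]
 [ 0.4594 -0.2074  0.076 ]]
330.85750480189085 122.78255604334882
top 75
[[ 0.4483 -0.2111  0.0892]
 [ 0.4582 -0.2164  0.0883]
 [ 0.4505 -0.2018  0.0872]
 [ 0.4457 -0.2093  0.087 ]
 [ 0.4605 -0.2119  0.0869]
 [ 0.4505 -0.2044  0.0868]
 [ 0.4556 -0.212   0.0865]
 [ 0.458  -0.2071  0.0864]
 [ 0.458  -0.2096  0.0863]
 [ 0.4529 -0.2047  0.086 ]
 [ 0.4506 -0.2173  0.0858]
 [ 0.4505 -0.21    0.0852]
 [ 0.4531 -0.2176  0.0851]
 [ 0.4555 -0.2152  0.0846]
 [ 0.4579 -0.2153  0.0843]
 [ 0.4603 -0.2104  0.0841]
 [ 0.4454 -0.213   0.0837]
 [ 0.4478 -0.2055  0.0837]
 [ 0.4554 -0.2181  0.0837]
 [ 0.4454 -0.208   0.0836]]
394.98630899466605 252.0675967308604
```

View pics/s.png

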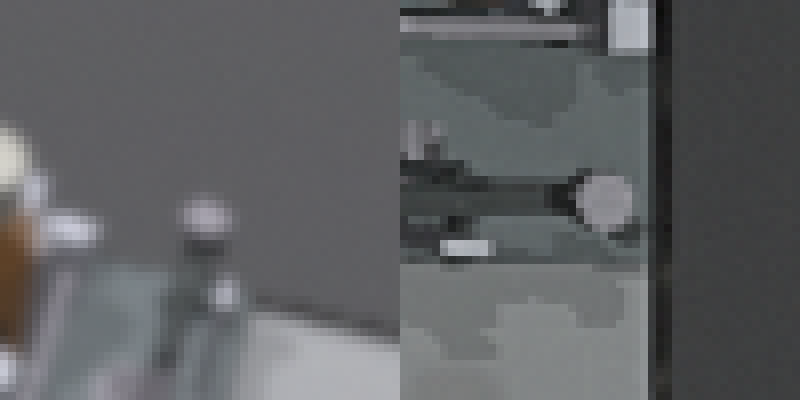

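The scene crop (left) shows the screw head as a pale disc at (207,213), and the top crop (right) shows it at (605,203). Its centre is ≈ (0.453,-0.210) and its top roughly z 0.087. I move above it.

>>> send_rows(deltas="-33 26 0 0 0 0 0; -33 26 0 0 0 0 0; 0 0 40 0 0 0 0; 0 0 40 0 0 0 0; 0 0 30 0 0 0 0; 0 0 0 0 0 0 0; 0 0 0 0 0 0 0")

```text
time: 5.12
position: [0.4545, -0.2098, 0.1831]
tool_rot: [0.707, 0.707, 0.0, 0.001]
ft_force: [0.3, -0.1, -0.3]
grip_width: 0.0002
grip_force: 0.0
```

>>> send_rows(deltas="0 0 4 0 0 0 0; 0 0 4 0 0 0 0; 0 0 3 0 0 0 0; 0 0 2 0 0 0 0; 0 0 2 0 0 0 0; 0 0 1 0 0 0 0; 0 0 1 0 0 0 0; 0 0 1 0 0 0 0; 0 0 0 0 0 0 0")

```text
time: 6.25
position: [0.4537, -0.2106, 0.1642]
tool_rot: [0.708, 0.706, -0.0, -0.0]
ft_force: [-0.0, 0.5, -0.3]
grip_width: 0.0002
grip_force: 0.0
```

>>> send_rows(deltas="0 0 1 0 0 0 0; 0 0 1 0 0 0 0; 0 0 1 0 0 0 0; 0 0 1 0 0 0 0; 0 0 0 0 0 0 0")

```text
time: 6.88
position: [0.4537, -0.2107, 0.1602]
tool_rot: [0.708, 0.706, -0.0, -0.0]
ft_force: [-0.6, 0.3, 0.1]
grip_width: 0.0006
grip_force: 0.0
```

>>> send_rows(deltas="0 0 1 0 0 0 0; 0 0 1 0 0 0 0; 0 0 0 0 0 0 0")

```text
time: 7.25
position: [0.4537, -0.2106, 0.1581]
tool_rot: [0.708, 0.706, -0.0, -0.0]
ft_force: [0.7, -0.5, -0.4]
grip_width: 0.0004
grip_force: 0.0
```

Tip at 0.088; continue in millimetres.

>>> send_rows(deltas="0 0 1 0 0 0 0; 0 0 1 0 0 0 0; 0 0 0 0 0 0 0")

```text
time: 7.62
position: [0.4539, -0.2108, 0.1569]
tool_rot: [0.708, 0.707, -0.0, 0.0]
ft_force: [-0.2, 0.6, 5.6]
grip_width: 0.0005
grip_force: 2.8
```

>>> send_rows(deltas="0 0 1 0 0 0 0; 0 0 0 0 0 0 0")

```text
time: 7.88
position: [0.4538, -0.2108, 0.1563]
tool_rot: [0.708, 0.707, -0.0, 0.0]
ft_force: [-1.3, 0.8, 8.1]
grip_width: 0.0004
grip_force: 4.3
```

>>> send_rows(deltas="0 0 1 0 0 0 0; 0 0 0 0 0 0 0")

```text
time: 8.12
position: [0.4539, -0.2109, 0.1554]
tool_rot: [0.708, 0.707, -0.0, 0.001]
ft_force: [-0.7, 1.1, 9.4]
grip_width: 0.0007
grip_force: 4.6
```

>>> send_rows(deltas="0 0 1 0 0 0 0; 0 0 0 0 0 0 0")

```text
time: 8.38
position: [0.4539, -0.2109, 0.1543]
tool_rot: [0.708, 0.707, -0.0, 0.001]
ft_force: [-0.4, 0.7, 7.5]
grip_width: 0.0
grip_force: 4.0
```

>>> send_rows(deltas="0 0 1 0 0 0 0; 0 0 0 0 0 0 0")

```text
time: 8.62
position: [0.4539, -0.211, 0.1532]
tool_rot: [0.708, 0.707, -0.0, 0.001]
ft_force: [-1.5, 0.1, 7.3]
grip_width: 0.001
grip_force: 3.7
```

>>> send_rows(deltas="0 0 1 0 0 0 0; 0 0 0 0 0 0 0")

```text
time: 8.88
position: [0.4539, -0.211, 0.1524]
tool_rot: [0.708, 0.707, -0.0, 0.001]
ft_force: [-2.2, 0.4, 10.4]
grip_width: 0.0004
grip_force: 4.6
```

>>> send_rows(deltas="0 0 1 0 0 0 0; 0 0 0 0 0 0 0")

```text
time: 9.12
position: [0.454, -0.2111, 0.1509]
tool_rot: [0.708, 0.707, -0.0, 0.001]
ft_force: [-0.9, -0.1, 6.0]
grip_width: 0.0003
grip_force: 2.9
```

>>> send_rows(deltas="0 0 1 0 0 0 0; 0 0 0 0 0 0 0")

```text
time: 9.38
position: [0.454, -0.211, 0.1498]
tool_rot: [0.708, 0.706, -0.0, 0.001]
ft_force: [-0.2, -0.4, 6.2]
grip_width: 0.0002
grip_force: 3.1
```

>>> send_rows(deltas="0 0 1 0 0 0 0; 0 0 0 0 0 0 0")

```text
time: 9.62
position: [0.454, -0.211, 0.1489]
tool_rot: [0.708, 0.706, 0.0, 0.001]
ft_force: [-0.2, 0.1, 6.4]
grip_width: 0.0004
grip_force: 3.2
```

>>> send_rows(deltas="0 0 0.6 0 0 0 0; 0 0 0 0 0 0 0; 0 0 0 0 0 0 0; 0 0 0 0 0 0 0; 0 0 0 0 0 0 0; 0 0 0 0 0 0 0; 0 0 0 0 0 0 0; 0 0 0 0 0 0 0")

```text
time: 10.62
position: [0.454, -0.211, 0.1486]
tool_rot: [0.708, 0.706, 0.0, 0.001]
ft_force: [-1.9, -0.4, 8.8]
grip_width: 0.0009
grip_force: 4.2
```

```bash
cat > jaw.py <<'E'
from h import *
import pickle
c0=pickle.load(open("c0.pkl","rb"))["scene"]; c1=robot.camera("scene"); o=robot.get_obs(); print(o["time"],o["ft_force"],o["position"])
for c in(c0,c1):
    P=cloud(c).reshape(-1,3); s=P[(abs(P[:,0]-.543)<.03)&(P[:,1]>-.14)&(P[:,1]<-.02)&(P[:,2]>.062)&(P[:,2]<.078)]
    print(len(s),np.percentile(s[:,1],[5,25,50,75,95]).round(4))
E
python3 jaw.py
```

```text
10.675 [-1.31256774 -0.58912569  7.85756562] [ 0.45404006 -0.21095833  0.14855966]
140 [-0.1391 -0.1249 -0.1177 -0.1121 -0.1097]
172 [-0.1212 -0.1144 -0.0932 -0.0851 -0.0823]
```

The jaw has run back about 27 mm; keep holding.

>>> send_rows(deltas="0 0 0 0 0 0 0; 0 0 0 0 0 0 0; 0 0 0 0 0 0 0; 0 0 0 0 0 0 0; 0 0 0 0 0 0 0; 0 0 0 0 0 0 0; 0 0 0 0 0 0 0; 0 0 0 0 0 0 0; 0 0 0 0 0 0 0; 0 0 0 0 0 0 0")

```text
time: 11.92
position: [0.454, -0.2109, 0.1486]
tool_rot: [0.708, 0.707, 0.0, 0.001]
ft_force: [-1.9, -0.3, 8.7]
grip_width: 0.0006
grip_force: 4.2
```

>>> send_rows(deltas="0 0 0 0 0 0 0; 0 0 0 0 0 0 0; 0 0 0 0 0 0 0; 0 0 0 0 0 0 0; 0 0 0 0 0 0 0; 0 0 0 0 0 0 0; 0 0 0 0 0 0 0; 0 0 0 0 0 0 0; 0 0 0 0 0 0 0; 0 0 0 0 0 0 0")

```text
time: 13.18
position: [0.454, -0.211, 0.1486]
tool_rot: [0.708, 0.707, 0.0, 0.001]
ft_force: [-0.7, 0.3, 8.2]
grip_width: 0.0007
grip_force: 4.2
```

```bash
python3 jaw.py
```

```text
13.225 [-1.39648274  0.35522793  9.0347031 ] [ 0.45403212 -0.21096754  0.1485587 ]
140 [-0.1391 -0.1249 -0.1177 -0.1121 -0.1097]
178 [-0.1129 -0.1068 -0.0859 -0.0775 -0.0746]
```

>>> send_rows(deltas="0 0 0 0 0 0 0; 0 0 0 0 0 0 0; 0 0 0 0 0 0 0; 0 0 0 0 0 0 0; 0 0 0 0 0 0 0; 0 0 0 0 0 0 0; 0 0 0 0 0 0 0; 0 0 0 0 0 0 0; 0 0 0 0 0 0 0; 0 0 0 0 0 0 0")

```text
time: 14.48
position: [0.454, -0.211, 0.1486]
tool_rot: [0.708, 0.706, 0.0, 0.001]
ft_force: [-0.9, 0.1, 8.0]
grip_width: 0.0008
grip_force: 4.2
```

```bash
python3 jaw.py
```

```text
14.525 [-2.1658028   0.36737793  8.14719239] [ 0.45402962 -0.2109585   0.14856099]
140 [-0.1391 -0.1249 -0.1177 -0.1121 -0.1097]
181 [-0.1133 -0.1075 -0.0855 -0.0776 -0.074 ]
```

The jaw is at rest, fully back (~35–36 mm). Lift off, open, and check the bottle position.

>>> send_rows(deltas="0 0 -3 0 0 0 0; 0 0 -5 0 0 0 0; 0 0 -8 0 0 0 0; 0 0 -40 0 0 0 0; 0 0 -50 0 0 0 1; 0 0 -20 0 0 0 1; 0 -60 0 0 0 0 1; 0 0 0 0 0 0 1; 0 0 0 0 0 0 1")

```text
time: 15.65
position: [0.3941, -0.2109, 0.274]
tool_rot: [0.708, 0.706, 0.0, 0.001]
ft_force: [0.3, -0.1, -0.1]
grip_width: 0.0427
grip_force: 0.0
```

```bash
python3 jaw.py
python3 - <<'E'
from h import *
print(robot.get_obs()["grip_width"])
cs={n:robot.camera(n) for n in("scene","top")}
for n,c in cs.items():
    P=cloud(c).reshape(-1,3)
    s=P[(abs(P[:,0]-.542)<.04)&(abs(P[:,1]+.175)<.045)&(P[:,2]<.14)]
    for lo,hi in((.118,.14),(.095,.113)):
        k=s[(s[:,2]>lo)&(s[:,2]<hi)]
        if len(k): print(n,lo,len(k),k.mean(0).round(4),((k.max(0)+k.min(0))/2).round(4),(k.max(0)-k.min(0)).round(4),k[:,2].max().round(3))
    u,v=proj(c,[.543,-.165,.08])[0].astype(int)
    save(n+"s.png",cv2.resize(c["image"][max(v-40,0):v+40,u-40:u+40],(400,400),interpolation=2))
save("s2.png",np.hstack([cv2.imread("pics/scenes.png"),cv2.imread("pics/tops.png")])[...,::-1])
E
```

```text
15.7 [ 0.29975249  0.39547673 -0.73973949] [ 0.39463849 -0.21113872  0.27395435]
140 [-0.1391 -0.1249 -0.1177 -0.1121 -0.1097]
176 [-0.1128 -0.1072 -0.0852 -0.0774 -0.0743]
0.04646270947615968
scene 0.118 103 [ 0.5436 -0.1725  0.1251] [ 0.5439 -0.1753  0.1239] [0.0364 0.0395 0.0115] 0.13
scene 0.095 58 [ 0.5427 -0.163   0.1028] [ 0.5439 -0.1665  0.1043] [0.0409 0.0304 0.0172] 0.113
top 0.118 197 [ 0.5429 -0.1727  0.1238] [ 0.5428 -0.1732  0.1234] [0.0364 0.0384 0.0106] 0.129
top 0.095 30 [ 0.5408 -0.1592  0.1028] [ 0.5431 -0.1619  0.104 ] [0.0371 0.0148 0.0177] 0.113
```

View pics/s2.png

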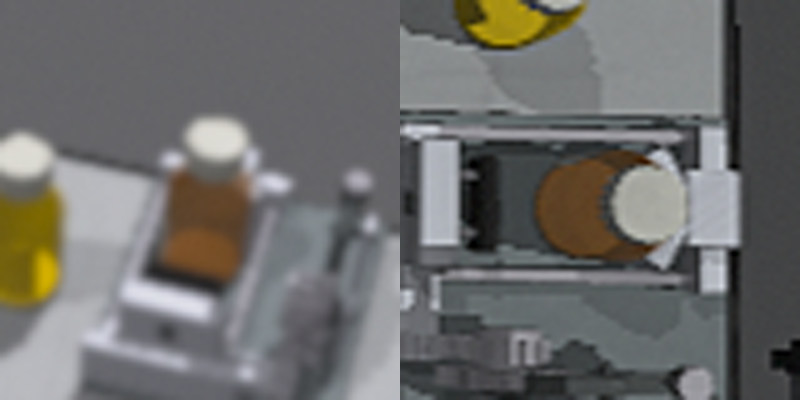

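The images show the brown bottle upright: cap at (215,140) in scene, (650,203) in top. The jaw is fully open, and the fixed V jaw is close to the bottle's sides. I'll grip the 38 mm cap above the jaws, closing along x, at TCP (0.543,-0.173,0.161).

>>> send_rows(deltas="13 50 0 0 0 0 1; 13 50 0 0 0 0 1; 12 49 0 0 0 0 1; 0 0 0 0 0 0 1; 0 0 0 0 0 0 1; 0 0 40 0 0 0 1; 0 0 0 0 0 0 1; 0 0 0 0 0 0 1", newtons=30)

```text
time: 16.8
position: [0.5425, -0.1733, 0.2344]
tool_rot: [0.708, 0.706, 0.0, 0.0]
ft_force: [0.9, 0.1, 0.4]
grip_width: 0.0872
grip_force: 0.0
```

>>> send_rows(deltas="0 0 40 0 0 0 1; 0 0 25 0 0 0 1; 0 0 8 0 0 0 1; 0 0 0 0 0 0 1; 0 0 0 0 0 0 1")

```text
time: 17.42
position: [0.5436, -0.1733, 0.1621]
tool_rot: [0.708, 0.706, 0.0, 0.001]
ft_force: [0.3, 0.2, -0.2]
grip_width: 0.0867
grip_force: 0.0
```

>>> send_rows(deltas="0 0 0 0 0 0 0.7; 0 0 0 0 0 0 0.6; 0 0 0 0 0 0 0.5; 0 0 0 0 0 0 0.4; 0 0 0 0 0 0 0.35; 0 0 0 0 0 0 0.2; 0 0 0 0 0 0 0.2; 0 0 0 0 0 0 0.2")

```text
time: 18.42
position: [0.5428, -0.1728, 0.1606]
tool_rot: [0.708, 0.706, -0.0, -0.0]
ft_force: [0.4, -0.1, -0.4]
grip_width: 0.0367
grip_force: 30.0
```

>>> send_rows(deltas="0 0 -4 0 0 0 0.2; 0 0 -8 0 0 0 0.2; 0 0 -15 0 0 0 0.2; 0 0 -25 0 0 0 0.2; 0 0 -30 0 0 0 0.2; 0 0 -30 0 0 0 0.2; 0 0 -20 0 0 0 0.2; 0 0 -8 0 0 0 0.2; 0 0 0 0 0 0 0.2")

```text
time: 19.55
position: [0.5428, -0.1728, 0.3013]
tool_rot: [0.708, 0.706, 0.0, 0.001]
ft_force: [-0.2, 0.0, -2.2]
grip_width: 0.0368
grip_force: 30.0
```

Run:
```python
from h import *
c=robot.camera("scene");save("l.png",cv2.resize(c["image"][60:260,180:380],(600,600),interpolation=2));o=robot.get_obs();print(o["position"],o["grip_width"],o["ft_force"])
```

```text
[ 0.54247523 -0.172676    0.30048999] 0.036918104876149924 [-0.15124579 -0.93388124 -2.54365176]
```

View pics/l.png

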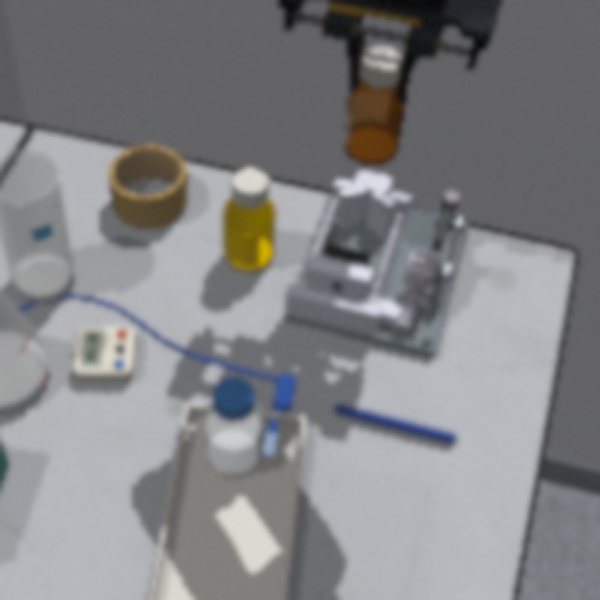

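The amber bottle hangs upright in the gripper at (375,105), and the yellow bottle at (250,220) is untouched. Carry it over to the tray's free half.

>>> send_rows(deltas="25 0 0 0 0 0 0.2; 50 5 0 0 0 0 0.2; 55 5 0 0 0 0 0.2; 55 5 0 0 0 0 0.2; 55 5 0 0 0 0 0.2; 55 4 0 0 0 0 0.2; 50 0 0 0 0 0 0.2; 35 0 0 0 0 0 0.2; 15 0 0 0 0 0 0.2; 0 0 0 0 0 0 0.2")

```text
time: 20.85
position: [0.5672, 0.2223, 0.2997]
tool_rot: [0.707, 0.707, -0.001, -0.0]
ft_force: [-0.2, 0.2, -1.8]
grip_width: 0.0369
grip_force: 30.0
```

>>> send_rows(deltas="0 0 15 0 0 0 0.2; 0 0 25 0 0 0 0.2; 0 0 25 0 0 0 0.2; 0 0 25 0 0 0 0.2; 0 0 20 0 0 0 0.2; 0 0 12 0 0 0 0.2; 0 0 8 0 0 0 0.2; 0 0 5 0 0 0 0.2; 0 0 0 0 0 0 0.2; 0 0 0 0 0 0 0.2")

```text
time: 22.1
position: [0.5679, 0.2222, 0.1663]
tool_rot: [0.708, 0.707, 0.001, 0.0]
ft_force: [0.2, 0.8, -2.6]
grip_width: 0.0369
grip_force: 30.0
```

>>> send_rows(deltas="0 0 4 0 0 0 0.2; 0 0 4 0 0 0 0.2; 0 0 2 0 0 0 0.2; 0 0 1 0 0 0 0.2; 0 0 1 0 0 0 0.2; 0 0 0 0 0 0 0.2")

```text
time: 22.85
position: [0.5676, 0.2221, 0.1536]
tool_rot: [0.708, 0.706, -0.0, -0.0]
ft_force: [-0.4, -0.6, -1.7]
grip_width: 0.0372
grip_force: 30.0
```

>>> send_rows(deltas="0 0 1 0 0 0 0.2; 0 0 0 0 0 0 0.2")

```text
time: 23.1
position: [0.5676, 0.2221, 0.1527]
tool_rot: [0.708, 0.706, 0.0, 0.0]
ft_force: [0.5, -0.6, -1.9]
grip_width: 0.0365
grip_force: 30.0
```

>>> send_rows(deltas="0 0 0.8 0 0 0 0.2; 0 0 0 0 0 0 0.2")

```text
time: 23.35
position: [0.5676, 0.2221, 0.1526]
tool_rot: [0.708, 0.706, 0.0, 0.0]
ft_force: [-1.4, -0.6, 4.6]
grip_width: 0.0372
grip_force: 30.0
```

Bottle is on the floor (force reversed sign). Release gently, lift straight up.

>>> send_rows(deltas="0 0 0 0 0 0 0.5; 0 0 0 0 0 0 0.7; 0 0 0 0 0 0 1; 0 0 0 0 0 0 1; 0 0 0 0 0 0 1; 0 0 0 0 0 0 1; 0 0 0 0 0 0 1; 0 0 0 0 0 0 1", newtons=5)

```text
time: 24.35
position: [0.5676, 0.2221, 0.1519]
tool_rot: [0.708, 0.706, 0.0, 0.0]
ft_force: [-1.3, 0.2, -0.0]
grip_width: 0.0868
grip_force: 0.0
```

>>> send_rows(deltas="0 0 -10 0 0 0 1; 0 0 -30 0 0 0 1; 0 0 -40 0 0 0 1; 0 0 -40 0 0 0 1; 0 0 -30 0 0 0 1; 0 -50 0 0 0 0 1; 0 -50 0 0 0 0 1; 0 -40 0 0 0 0 1; 0 0 0 0 0 0 1; 0 0 0 0 0 0 1")

```text
time: 25.6
position: [0.4286, 0.2226, 0.3028]
tool_rot: [0.708, 0.706, 0.001, 0.001]
ft_force: [0.4, 0.3, 0.5]
grip_width: 0.0874
grip_force: 0.0
```

```bash
python3 jaw.py
python3 - <<'E'
from h import *
o=robot.get_obs();print(o["position"],o["grip_width"],o["time"])
for n in("scene","top"):
    c=robot.camera(n);P=cloud(c).reshape(-1,3)
    s=P[(abs(P[:,0]-.567)<.04)&(abs(P[:,1]-.222)<.045)&(P[:,2]>.111)&(P[:,2]<.13)]
    m=(s.max(0)+s.min(0))/2; d=m-[.5738,.1875,0]
    print(n,m,s[:,2].max(),"tray",R.from_euler("z",-10.27,degrees=True).apply(d))
    if n=="top": save("e.png",cv2.resize(c["image"][100:290,160:420],None,fx=2.5,fy=2.5,interpolation=2))
    for t in("marker","timer","rack","other_bottle"):
        for d in robot.cut_out(n,t)[:1]: print(t,np.nanmedian(cloud(c)[d["region"]],0).round(3))
E
```

```text
25.65 [ 0.65800726 -0.77948178  0.72844216] [0.42911764 0.22254499 0.30262321]
140 [-0.1391 -0.1249 -0.1177 -0.1121 -0.1097]
177 [-0.1125 -0.1077 -0.0867 -0.0774 -0.0743]
[0.42911764 0.22254499 0.30262321] 0.08736501641765358 25.65
scene [0.56687502 0.21992888 0.11667208] 0.12180699206508915 tray [-0.00103238  0.03314395  0.11667208]
timer [0.752 0.057 0.017]
rack [0.5   0.474 0.035]
other_bottle [0.587 0.139 0.077]
top [0.56781494 0.22010834 0.11683448] 0.12182607719543916 tray [-7.55271349e-05  3.31529652e-02  1.16834478e-01]
marker [0.459 0.04  0.007]
timer [0.753 0.052 0.016]
rack [0.5   0.47  0.034]
other_bottle [0.59  0.125 0.081]
```

View pics/e.png

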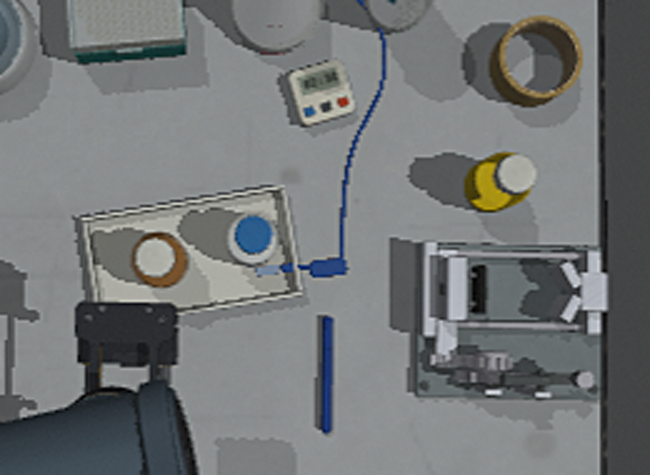

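The amber bottle stands upright in the tray at (160,258) and the gripper is clear of it. The other bottle is at (252,237), the marker at (326,375), and the jaw is still back.

```bash
python3 -c "
from rig import robot
print(robot.hand_in())"
```

```text
the job is handed in; nothing more can be done
None
```

I handed the job in after about 26 s: the amber bottle stands upright in the free half of the tray, the jaw is still fully back, and the other things look unmoved. I pressed the screw with about 10 N at most in the force readings. The hand-in returned no verdict.

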